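# Wind the last capsule out of the souvenir capsule dispenser

### The arm

A 7-joint arm with a two-finger parallel gripper is mounted at the origin on the work surface. World frame = base frame: x ahead of the robot, y to its left, z up, the work surface at z = 0. Lengths are in m, angles in rad, forces in N, time in s.
With the tool pointing down it reaches from about 0.425 to 0.925 m from the base axis. Payload 6.8 kg.
Tool frame: the origin (TCP) lies where the fingers leave the gripper's body, on its centre line; the fingertips stand 73 mm ahead of it and the grasp point (between the pads) lies 54 mm ahead of it; z points along the fingers, y is the line along which they close (so a half turn about z gives the same grasp; the last joint's range is limited). The gripper opens to 85 mm and grips with 20 to 120 N. Pads are 22 mm wide; open, the fingers measure 114 mm over their backs; the gripper's body (76 mm by 85 mm) begins 54 mm behind the grasp point. The pads swing forward as they close: fully open they stand 13 mm farther back than shut.
Start: joints at [-1.305, 0.477, 0.022, 1.555, -0.011, 1.109, -0.083], TCP at [0.246, 0.628, 0.304] pointing down, gripper open.
Joint ranges: [-2.96, 2.96], [-0.34, 2.1], [-1.41, 1.46], [0.24, 2.44], [-1.37, 4.51], [0.17, 1.92], [-2.96, 2.96]. Speed limits (rad/s): [2.39, 2.39, 3.14, 3.14, 3.14, 3.14, 3.14].

### API

Orientations are given as a rotation vector (axis times angle).
In Python, from bench import r, vision, order, sensors gives the robot as it stands (r), with the cameras (vision), the job (order) and the readings (sensors).
- The arm moves only by the tool send_path, called after ">>>" in YAML: its name, and indented under it one key for each argument. Schema: {"type":"object","properties":{"segments":{"type":"array","items":{"type":"array","items":{"type":"array","items":{"type":"number"},"minItems":6,"maxItems":6},"minItems":1,"maxItems":5},"minItems":1,"maxItems":1},"finger_gap":{"type":"number"},"force":{"type":"number"},"only":{"type":"string"},"quiet":{"type":"boolean"},"lines":{"type":"string"}},"required":["segments"],"additionalProperties":false}. segments is a list that holds a single list of rows (three levels of brackets), with 1 to 5 rows, each of 6 numbers: dx, dy, dz in a scale on which 1.0 is 100 cm, then a rotation vector rx, ry, rz in normalised numbers (1 is 2 pi rad); each row is the pose to reach, as a shift and turn from the pose commanded when the call began, along the tool's axes at that moment; what a row does not reach only later rows make up. A row lasts 1/10 s, in which the tool goes at most 0.05 m and 0.15 rad, less where a joint would pass 70% of its speed; a pose out of reach is approached as far as the arm can. finger_gap is the finger opening in m, set as the call begins (left out keeps the last). The fingers move at their own pace and stop on an object; force is the grip in N (left out, the last holds). Time passes only in rows, so rows that do not move let the fingers close. The tool returns the time, the measured TCP pose, the force, the opening and the grip force at its end. only (a regular expression) keeps the lines of the reply that match it, lines (a string "A,B") keeps lines A to B, and quiet returns only ok. Input that does not fit is refused with a message, and nothing moves.
- sensors.get_obs(): the state, without advancing time (a new reading comes with each control period).
- vision.grab_frame(name): name is "side" or "top" or "wrist"; returns (picture, depth): 420x560x3 uint8, blue, green, red; 420x560 float32, m along the optical axis (not along the pixel's ray), 0 where there is no reading.
- vision.camera_info(name): a dict with "camera_matrix" (3x3 intrinsics, pixels), "R" (3x3) and "t" (3): a world point X has camera coordinates R X + t. Camera axes: x right, y down, z forward; pixel columns grow to the right and rows downward; lengths in m; the calibration is good to about 2 mm. A picture is of the moment at which its call begins: read the wrist's pose just before it. camera_info takes no time and is no camera call; for the wrist camera it gives the pose at the moment of the call.
- order.hand_in(): hands the job in; it is judged then, once.
The state is a dict: "clock": time; "joints": joint angles; "qvel": joint speeds; "tau": joint torques, N m; "tcp_pos": TCP position; "orientation": TCP orientation; "contact_force": force on the tool from outside, world axes, zero at the start; "moment": the same for the moment, N m; "grip_width": finger opening in m; "gripper_force": force on a finger pad.
Only numpy, scipy, OpenCV 4.12 (cv2) and the standard library are available. Lean on these libraries where they do the work, as an engineer would, in place of code of your own. Each camera call takes 0.05 s, during which the arm holds its last target. There are 200 camera calls.

### The job

The souvenir capsule dispenser is to be refilled, but one capsule still sits in its wheel: fit the loose crank fully down on the squared drive shaft and wind it until the loaded pocket stands over the drop hole and the capsule falls through. Then press the tab on the chute's side to tip the capsule out into the tray. Leave the emptied pocket over the hole and the crank on its shaft, turn the wheel only with the crank, and do not touch the capsule or disturb the glassware.

Things in the scene. Friction and masses are not known exactly. Their poses are not given: they have to be found in the camera images.
- dispenser: Fixed capsule dispenser without its hopper: grey cabinet 250 mm wide, 305 mm deep, aluminium deck top 170 mm above the table. Origin on the table under the wheel's vertical axis; its x axis points from the front (chute, cabinet front at x = -125 mm) to the back (x = +180 mm), y across. The drive shaft stands on the deck at x = +146 mm, y = 0.
- wheel: Grey plastic wheel on the deck, 240 mm across, turns either way without stops and stays where left. Five round open-bottomed pockets, 72 mm inside, centres 75 mm from the axis; their rims are 231 mm above the table, a steel axle end 243 mm. Origin on the axis, 173 mm up; its x axis points to the loaded pocket. Geared to the shaft: 4 shaft turns make 1 wheel turn the other way.
- pocket (a point): Centre of the loaded pocket (the one that starts with the capsule in it), level with the deck; turns with the wheel.
- drop_hole (a point): Centre of the 78 mm round drop hole in the deck, 75 mm from the wheel's axis on the front (chute) side, 170 mm above the table; hidden by the wheel except through the pocket above it.
- shaft: Vertical drive shaft with a squared end, 16 x 16 mm, 36 mm tall, the top 7 mm tapered to 10 mm. Origin on the shaft axis at the foot of the square, 237 mm above the table, on a round collar 40 mm across. Its x and y axes are square to the flats. Turns with the wheel, 4 turns to 1, the other way.
- crank: Loose steel crank, 106 mm long, about 0.34 kg, flat on the table, knob up. Origin: centre of the underside of its square hub (34 x 34 mm, 40 mm tall, 18.6 mm square hole right through, sides parallel to the crank's x and y); fully seated, this origin meets the shaft's origin. A flat arm 24 mm wide, 12 mm thick runs along +x to the black knob, 75 mm from the hub's axis.
- knob_mid (a point): Grip point of the crank's knob, 45 mm above the crank's underside, on the knob's axis (crank x = 75 mm). The knob is a free-spinning cylinder of 26 mm diameter, 14 to 76 mm above the crank's underside. A loose grip can slip off it as the crank comes round; 30 N holds.
- capsule: White plastic ball capsule, 62 mm diameter, about 50 g; origin at its centre. It starts in one pocket of the wheel, standing on the deck.
- chute: Tipping aluminium chute under the drop hole: open trough 190 mm long, 72 mm wide inside, walls 32 mm, coming out of the cabinet's front. Origin on its pivot line, 80 mm above the table; x along its floor into the cabinet. A light spring holds its outer end up by 0.14 rad; pressed fully down at the tab it leans out by 0.24 rad (0.38 in all). Let go, it comes back by itself.
- chute_tab (a point): Middle of the top of the dark steel pressing tab (34 x 46 mm) that stands out sideways (dispenser's +y) from the top of the chute's wall, 75 mm out from the pivot, about 122 mm above the table at rest; moves with the chute. Pressed fully it goes about 29 mm down and 11 mm outward; some 2 N start it, 4 N hold it down.
- tray: Black open tray 220 x 170 mm, walls 45 mm tall and 4 mm thick, standing before the cabinet under the chute's lip; origin at the centre of its underside, x along its length.
- sherbet: Green pressed-glass footed sherbet cup, 90 mm across, 70 mm tall; bystander, origin under its foot.
- bowl: Green pressed-glass bowl, 130 mm across, 50 mm tall; bystander, origin under its foot.
- candlestick: Green pressed-glass candlestick, 90 mm across its foot, 90 mm tall; bystander, origin under its foot.

How it is judged:
By the outcome, as a careful person would: the job done as asked, in the order asked, and still so for the second after the job is handed in, with the robot touching nothing.
It also fails if it takes over 72 s, if anything falls off the work surface, if the arm or the gripper's body presses on something with over 40 N, if the wrist force passes 120 N, or if a joint passes its speed limit or range.

## Working session

There is one attempt and no reset: what is moved stays moved. The work goes in short steps, Python scripts to look and compute and a tool call to move; the robot and the scene stay as the last step left them, time stands still between calls to the robot, and variables do not carry over. Pictures are saved under pics/ and viewed, at most 10 in all, crops included, and the job is handed in when it is done.

```bash
ls; mkdir -p pics
```

Run:
```python
from bench import r, vision, order, sensors
import cv2,numpy as np
o=sensors.get_obs();print(o)
for n in("side","top"):
    p,d=vision.grab_frame(n);cv2.imwrite(f"pics/{n}0.png",p);np.save(f"pics/{n}0.npy",d)
    c=vision.camera_info(n);print(n,c)
```

```text
bench.py
pics
{'clock': 0.0, 'joints': array([-1.30506277,  0.47780632,  0.02235521,  1.5564231 , -0.01145879,
        1.10923913, -0.08316143]), 'qvel': array([-7.55752332e-05, -1.68355247e-04, -1.51524879e-03, -7.88492370e-04,
        8.85146853e-04, -1.11664579e-03,  8.20550984e-04]), 'tau': array([-1.18390803e-03, -5.96438134e+01,  1.60713807e+00, -2.81204385e+01,
        1.23427444e-02,  9.01942461e-03, -3.35915547e-05]), 'tcp_pos': array([0.24636348, 0.62797212, 0.30293368]), 'orientation': array([-5.83828219e-01, -3.08671031e+00,  2.73461340e-03]), 'contact_force': array([0.20009416, 0.23607256, 0.77472364]), 'moment': array([0.00887199, 0.03879168, 0.00735466]), 'gripper_force': 0.0, 'grip_width': 0.08558687197443846}
side {'camera_matrix': array([[465.76326478,   0.        , 289.91595402],
       [  0.        , 465.76326478, 202.71268545],
       [  0.        ,   0.        ,   1.        ]]), 'R': array([[ 0.89310904, -0.44958303,  0.01520977],
       [-0.3128192 , -0.64501121, -0.69721209],
       [ 0.32326519,  0.61792851, -0.71670354]]), 't': array([-0.42771674,  0.22016749,  1.28570872])}
top {'camera_matrix': array([[445.75468966,   0.        , 270.00953263],
       [  0.        , 445.75468966, 215.25128538],
       [  0.        ,   0.        ,   1.        ]]), 'R': array([[ 0.01175713, -0.99979058, -0.01674986],
       [-0.98892918, -0.00914813, -0.14810597],
       [ 0.14792173,  0.01830572, -0.98882964]]), 't': array([-0.00139973,  0.47740404,  1.28802928])}
```

View pics/side0.png

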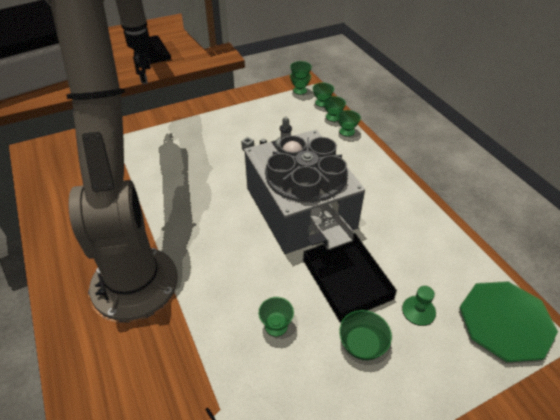

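View pics/top0.png

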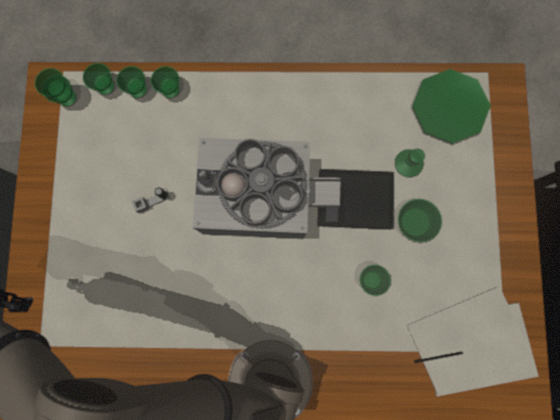

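The side view shows the arm at left, the dispenser in the middle with its chute toward the tray, and the capsule in the back pocket. In the top view the capsule is at (233,183), the axle at (261,181), the shaft at about (207,181), the chute at (325,192), and the crank hub at about (141,205) with its knob at (162,194). Enlarging next.

Create h.py:
```python
import numpy as np,cv2
from bench import r, vision, order, sensors
from scipy.spatial.transform import Rotation as Ro
def ray(c,u,v,z):
    "world point of pixel at height z"
    K,R,t=c["camera_matrix"],c["R"],c["t"]
    C=-R.T@t; d=R.T@np.linalg.solve(K,[u,v,1]); return C+d*(z-C[2])/d[2]
def proj(c,X):
    p=c["camera_matrix"]@(c["R"]@np.asarray(X,float)+c["t"]);return p[:2]/p[2]
def tool(o,X,yaw=None):
    "offset of world TCP target X in tool axes"
    return Ro.from_rotvec(o["orientation"]).inv().apply(np.asarray(X)-o["tcp_pos"])
```

Run:
```python
from h import *
p=cv2.imread("pics/top0.png")
a=cv2.resize(p[130:245,190:350],None,fx=5,fy=5,interpolation=cv2.INTER_CUBIC)
b=cv2.resize(p[180:216,125:185],None,fx=8,fy=8,interpolation=cv2.INTER_CUBIC)
b=np.clip(b.astype(int)*1.0,0,255).astype(np.uint8)
cv2.imwrite("pics/topa.png",a)
c=vision.camera_info("top")
for n,u,v,z in[("axle",261,179.5,.243),("shaft",206,180,.273),("hub",141,205,.04),("knob",160,191,.076),("caps",233,183,.235),("lip",340,192,.1)]:print(n,ray(c,u,v,z).round(4))
g=cv2.cvtColor(p,cv2.COLOR_BGR2GRAY)
w=vision.camera_info("wrist");o=sensors.get_obs()
print(w,Ro.from_rotvec(o["orientation"]).as_matrix().round(3))
R=Ro.from_rotvec(o["orientation"]).as_matrix()
print("cam in tool",R.T@(-w["R"].T@w["t"]-o["tcp_pos"]),(w["R"]@R).round(3))
```

```text
axle [0.5376 0.0236 0.243 ]
shaft [0.5283 0.1581 0.273 ]
hub [0.5041 0.3889 0.04  ]
knob [0.5398 0.3242 0.076 ]
caps [0.5298 0.0952 0.235 ]
lip [ 0.5363 -0.1954  0.1   ]
{'camera_matrix': array([[321.22012816,   0.        , 281.85716948],
       [  0.        , 321.22012816, 207.45424718],
       [  0.        ,   0.        ,   1.        ]]), 'R': array([[ 3.65787531e-01,  9.30698350e-01, -2.53740186e-04],
       [ 8.79190294e-01, -3.45454121e-01,  3.28155264e-01],
       [ 3.05325907e-01, -1.20258190e-01, -9.44623766e-01]]), 't': array([-0.67495421, -0.04168004,  0.37917267])} [[-0.931  0.365 -0.   ]
 [ 0.365  0.931 -0.002]
 [-0.    -0.002 -1.   ]]
cam in tool [ 0.08458677  0.00039756 -0.06865138] [[-0.001  1.    -0.001]
 [-0.945 -0.001 -0.328]
 [-0.328  0.001  0.945]]
```

View pics/topa.png

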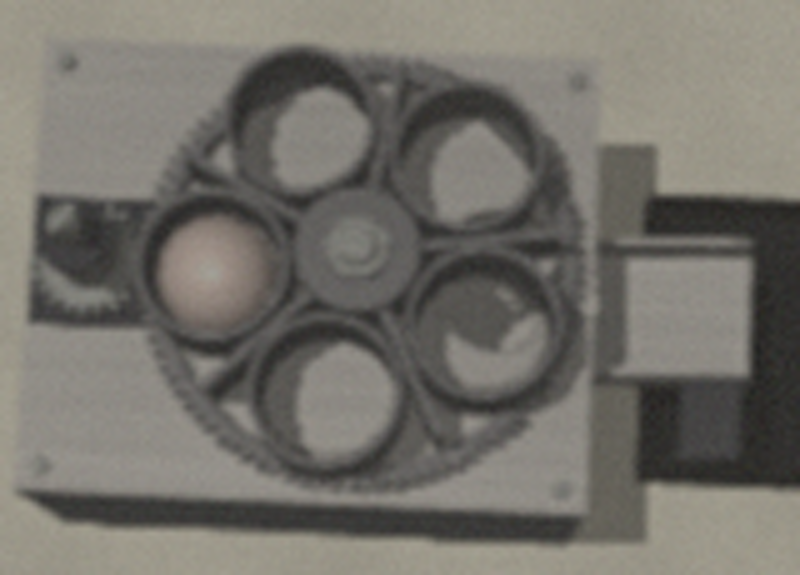

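The crop shows the loaded pocket at crop (215,265), the axle at (352,245), the shaft in the slot at about (85,240), the chute floor at (690,315), and the tab at (710,420) on the robot's side. I'm moving the wrist camera over the crank.

Units first: turns go in shares of 2 pi rad. So 0.69 rad / 6.2832 = 0.1098.

>>> send_path:
  segments:
    - [[-0.034,-0.0144,0,0,0,0.0223],[-0.068,-0.029,0,0,0,0.0446],[-0.102,-0.043,0,0,0,0.0668],[-0.136,-0.058,0.01,0,0,0.0891],[-0.17,-0.072,0.02,0,0,0.1098]]

```text
clock: 0.6
tcp_pos: [0.3793, 0.498, 0.2836]
orientation: [-1.601, -2.703, -0.0]
contact_force: [0.3, 0.2, 0.1]
grip_width: 0.0853
gripper_force: 0.0
```

Run:
```python
from h import *
print(tool(sensors.get_obs(),[.51,.37,.25]))
```

```text
[-0.17507916  0.05308498  0.03363022]
```

>>> send_path:
  segments:
    - [[-0.045,0.014,0.008,0,0,0],[-0.09,0.027,0.016,0,0,0],[-0.135,0.04,0.024,0,0,0],[-0.175,0.053,0.033,0,0,0],[-0.175,0.053,0.033,0,0,0]]

```text
clock: 1.1
tcp_pos: [0.5145, 0.3646, 0.2496]
orientation: [1.606, 2.696, -0.006]
contact_force: [-0.1, -0.3, -0.0]
grip_width: 0.0855
gripper_force: 0.0
```

Run:
```python
from h import *
c=vision.camera_info("wrist");p,d=vision.grab_frame("wrist");cv2.imwrite("pics/w1.png",p);np.savez("pics/w1.npz",d=d,**c)
```

```text
(no output)
```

View pics/w1.png

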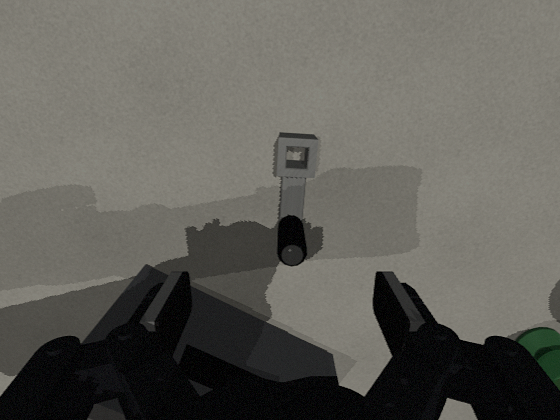

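The wrist view shows the hub top spanning (276..319, 139..177) with its hole centre at about (297,157). The knob top is at (292,255), almost in line with the tool's x axis.

Run:
```python
from h import *
c=dict(np.load("pics/w1.npz"));o=sensors.get_obs()
P=lambda u,v,z:ray(c,u,v,z)
q=[P(*a,.04) for a in[(276,139.5),(319.5,138.5),(318,177.5),(275.5,177.5)]]
for i in range(4):print(np.linalg.norm(q[i]-q[(i+1)%4]).round(4),end=' ')
h=np.mean(q,0);k=P(291.8,255.5,.076);hh=P(297.3,157,.04)
print(h,hh,k,np.linalg.norm((k-h)[:2]))
d=c["d"];print("depthz",[ (c["R"].T@(np.linalg.solve(c["camera_matrix"],[u,v,1])*d[v,u]-c["t"])).round(4) for u,v in[(281,160),(292,254),(297,143),(240,100)]])
v=(k-h)[:2];a=np.arctan2(v[1],v[0]);print("crank yaw",a)
R=Ro.from_rotvec(o["orientation"]).as_matrix();print("tool -x yaw",np.arctan2(-R[1,0],-R[0,0]),"z",R[:,2])
print(tool(o,[h[0],h[1],.10]))
# top view cross-check
ct=vision.camera_info("top")
for u,v,z in[(68,62,.172),(580,82,.172),(563,490,.172),(40,465,.172),(352,245,.243),(215,265,.231),(710,420,.122)]:print(ray(ct,190+u/5,130+v/5,z).round(4))
```

```text
0.0371 0.0341 0.0377 0.0333 [0.51106523 0.39966567 0.04      ] [0.51041515 0.40093913 0.04      ] [0.54244648 0.33106092 0.076     ] 0.07544132296789906
depthz [array([0.4994, 0.3916, 0.038 ]), array([0.5416, 0.3329, 0.0773]), array([0.5045, 0.4111, 0.0381]), array([ 4.420e-01,  4.167e-01, -2.000e-04])]
crank yaw -1.1417883214473001
tool -x yaw -1.0706732474808662 z [-2.19400025e-04 -2.74139240e-03 -9.99996218e-01]
[0.0285632  0.01450203 0.14985965]
[0.6566 0.185  0.172 ]
[ 0.6472 -0.0945  0.172 ]
[ 0.4237 -0.0855  0.172 ]
[0.4344 0.1924 0.172 ]
[0.5389 0.0252 0.243 ]
[0.5307 0.0956 0.231 ]
[ 0.4695 -0.1695  0.122 ]
```

Scaled: 0.065 rad / 6.2832 = 0.0103.

>>> send_path:
  segments:
    - [[0.0286,0.0145,0.03,0,0,0.0103],[0.0286,0.0145,0.07,0,0,0.0103],[0.0286,0.0145,0.11,0,0,0.0103],[0.0286,0.0145,0.15,0,0,0.0103],[0.0286,0.0145,0.168,0,0,0.0103]]

```text
clock: 1.65
tcp_pos: [0.5055, 0.4043, 0.0791]
orientation: [-1.676, -2.654, 0.008]
contact_force: [-0.9, -0.5, 0.5]
grip_width: 0.0852
gripper_force: 0.0
```

>>> send_path:
  segments:
    - [[0,0,0,0,0,0],[0,0,0,0,0,0],[0,0,0,0,0,0],[0,0,0,0,0,0],[0,0,0,0,0,0]]
  finger_gap: 0.02
  force: 60

```text
clock: 2.15
tcp_pos: [0.5095, 0.4051, 0.0854]
orientation: [1.68, 2.654, 0.006]
contact_force: [-1.2, -1.8, 6.3]
grip_width: 0.0332
gripper_force: 60.4
```

>>> send_path:
  segments:
    - [[0,0,-0.03,0,0,0],[0,0,-0.07,0,0,0],[0,0,-0.12,0,0,0],[0,0,-0.17,0,0,0],[0,0,-0.22,0,0,0]]

```text
clock: 2.65
tcp_pos: [0.5082, 0.4036, 0.3058]
orientation: [-1.681, -2.654, -0.002]
contact_force: [0.1, 1.5, -4.0]
grip_width: 0.0332
gripper_force: 60.4
```

>>> send_path:
  segments:
    - [[-0.03,-0.007,-0.04,0,0,0],[-0.06,-0.015,-0.08,0,0,0],[-0.1,-0.024,-0.114,0,0,0],[-0.14,-0.034,-0.114,0,0,0],[-0.18,-0.043,-0.114,0,0,0]]

```text
clock: 3.15
tcp_pos: [0.547, 0.2206, 0.4196]
orientation: [1.68, 2.652, 0.006]
contact_force: [0.4, 0.4, -3.7]
grip_width: 0.0334
gripper_force: 60.5
```

>>> send_path:
  segments:
    - [[-0.04,-0.01,0,0,0,0],[-0.075,-0.018,0,0,0,0],[-0.091,-0.022,0,0,0,0],[-0.091,-0.022,0,0,0,0]]

```text
clock: 3.55
tcp_pos: [0.5659, 0.127, 0.4179]
orientation: [1.688, 2.648, 0.001]
contact_force: [0.8, -0.6, -3.2]
grip_width: 0.0329
gripper_force: 60.5
```

Run:
```python
from h import *
c=vision.camera_info("wrist");o=sensors.get_obs();p,d=vision.grab_frame("wrist");cv2.imwrite("pics/w2.png",p);np.savez("pics/w2.npz",d=d,p=p,tcp=o["tcp_pos"],ori=o["orientation"],**c)
cv2.imwrite("pics/w2b.png",cv2.resize(np.clip(p*1.6,0,255).astype(np.uint8),None,fx=1.4,fy=1.4,interpolation=cv2.INTER_CUBIC))
```

```text
(no output)
```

View pics/w2b.png

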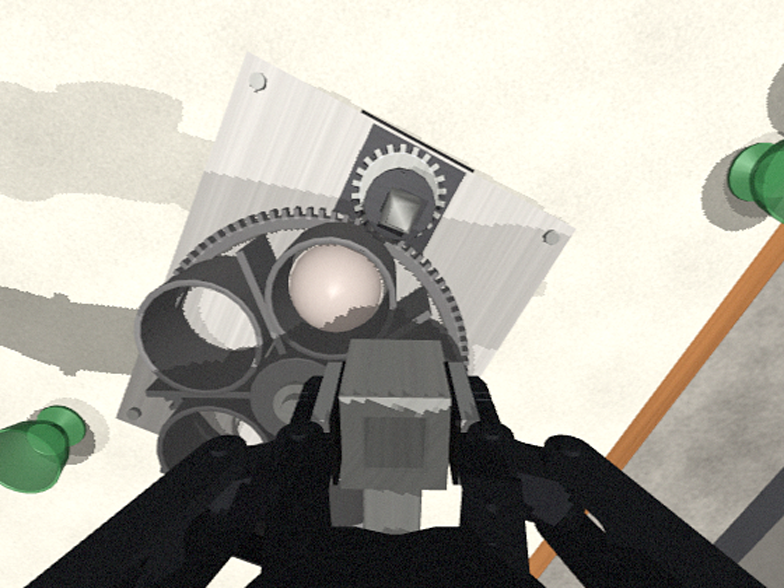

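The shaft's squared end is at about (400,212) in this 1.4x picture, which is (286,151) original. The held hub has its top face at (340..450, 400..488) and its hole at (395,445). I'm enlarging both.

Run:
```python
from h import *
p=cv2.imread("pics/w2.png")
f=lambda a,g,s:cv2.resize(np.clip(a*g,0,255).astype(np.uint8),None,fx=s,fy=s,interpolation=cv2.INTER_CUBIC)
a=f(p[110:180,250:315],1.8,6);  b=f(p[236:360,230:330],2.2,3.8)
h=max(a.shape[0],b.shape[0]);im=np.zeros((h,a.shape[1]+b.shape[1],3),np.uint8)
im[:a.shape[0],:a.shape[1]]=a;im[:b.shape[0],a.shape[1]:]=b;print(a.shape,b.shape);cv2.imwrite("pics/w2c.png",im)
```

```text
(420, 390, 3) (471, 380, 3)
```

View pics/w2c.png

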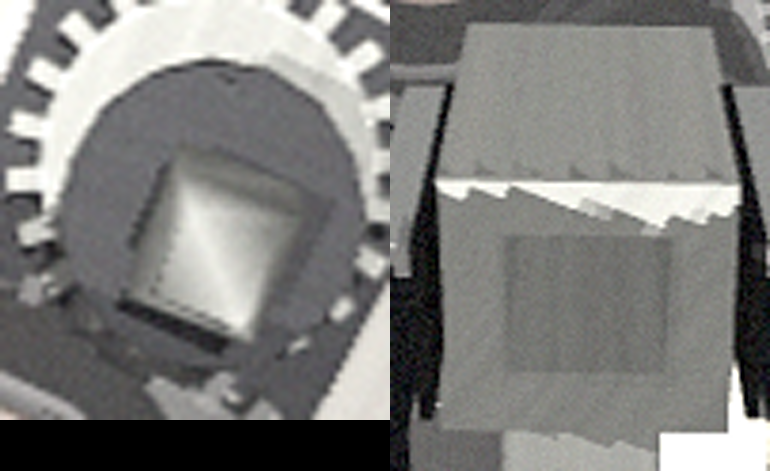

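Run:
```python
from h import *
from scipy.optimize import least_squares
Z=np.load("pics/w2.npz");c={k:Z[k] for k in("camera_matrix","R","t")};d=Z["d"]
K,R,t=c["camera_matrix"],c["R"],c["t"];T=Ro.from_rotvec(Z["ori"]).as_matrix()
vv,uu=np.mgrid[0:420,0:560];X=(np.linalg.inv(K)@np.stack([uu.ravel(),vv.ravel(),np.ones(uu.size)]))*d.ravel()
W=((X.T-t)@R).reshape(420,560,3); L=(W-Z["tcp"])@T
s=W[120:175,265:310];m=s[...,2]>.25;q=s[m]
print("shaft depth pts",m.sum(),q.mean(0),np.percentile(q[:,2],[5,50,95]))
for z0 in(.262,.268): 
  q=s[s[...,2]>z0];print(z0,len(q),q.mean(0),(q.max(0)+q.min(0))/2) if len(q) else 0
m2=s[...,2]>.264
def sq(x,y,a,z,h=.008):
  return np.array([[x+h*np.cos(a+k),y+h*np.sin(a+k),z] for k in(0,)])
def corners(x,y,a,z,h):
  b=Ro.from_rotvec([0,0,a]).as_matrix()[:2,:2]
  return [np.r_[b@np.array(e)*h+[x,y],z] for e in[(1,1),(1,-1),(-1,-1),(-1,1)]]
obs=np.array([(180,150),(310,195),(250,345),(130,295)])/6+[250,110]
best=None
for a0 in np.arange(0,6.28,1.57):
  for flip in(1,-1):
    f=lambda p:(np.array([proj(c,k) for k in corners(*p,.266,.008)])-obs[::flip]).ravel()
    g=least_squares(f,[.54,.17,a0]); best=g if best is None or g.cost<best.cost else best
print("shaft fit",best.x,best.cost, "yaw mod90",np.degrees(best.x[2])%90)
print("collar",ray(c,285.3,145.3,.237))
# hub in tool frame
C=T.T@(-R.T@t-Z["tcp"])
for u,v in[(282,291),(282,345),(250,310),(315,310)]:print("hub L",L[v,u].round(4))
def tl(u,v,z):
  dd=T.T@R.T@np.linalg.solve(K,[u,v,1]);return C+dd*(z-C[2])/dd[2]
z=np.median(L[286:292,250:315,2]);print("z",z)
for n,u,v in[("h",260.3,298.4),("h",303.7,298.4),("h",302.5,334.2),("h",260.3,334.2),("o",242.4,284.2),("o",322.1,284.2),("o",319,349.2),("o",243.2,349.2)]:print(n,tl(u,v,z).round(4))
print("tool x yaw",np.arctan2(T[1,0],T[0,0]),T[:,2])
# wheel: axle, capsule
for nm,u,v,zz in[("caps",336/1.4,288/1.4,.215),("axle",292/1.4,395/1.4,.243),("pocketrim",331/1.4,296/1.4,.231),("scr1",258/1.4,80/1.4,.172),("scr2",551/1.4,237/1.4,.172)]:print(nm,ray(c,u,v,zz).round(4))
```

```text
shaft depth pts 625 [0.54723119 0.17381705 0.27410134] [0.25754445 0.2697533  0.27279864]
0.262 571 [0.54734359 0.17344465 0.27582089] [0.54334897 0.18359471 0.37430029]
0.268 395 [0.54723703 0.17349258 0.28021324] [0.54271454 0.18443741 0.37724171]
shaft fit [0.54844188 0.17316836 1.64823145] 4.820651024835697 yaw mod90 4.43670579180727
collar [0.54826416 0.17287981 0.237     ]
hub L [0.0082 0.0004 0.0463]
hub L [-0.0199  0.0003  0.0465]
hub L [-0.0021 -0.0134  0.0476]
hub L [-0.0014  0.0144  0.0466]
z 0.0467892949421085
h [ 0.0043 -0.0088  0.0468]
h [0.0043 0.0095 0.0468]
h [-0.0142  0.0094  0.0468]
h [-0.0142 -0.0092  0.0468]
o [ 0.0112 -0.0161  0.0468]
o [0.0112 0.017  0.0468]
o [-0.0225  0.017   0.0468]
o [-0.0224 -0.0171  0.0468]
tool x yaw 2.0063684478921076 [ 1.18055189e-03 -3.73867643e-04 -9.99999233e-01]
caps [0.5359 0.1047 0.215 ]
axle [0.5374 0.0383 0.243 ]
pocketrim [0.5348 0.1046 0.231 ]
scr1 [0.4383 0.1974 0.172 ]
scr2 [0.6609 0.1887 0.172 ]
```

Run:
```python
from h import *
o=sensors.get_obs();print(o["tcp_pos"],tool(o,[.5479,.178,.375]))
```

```text
[0.56552226 0.12967109 0.41762331] [0.05121802 0.00453915 0.04265072]
```

Scaled: 0.36 rad / 6.2832 = 0.0573.

>>> send_path:
  segments:
    - [[0.02,0.002,0,0,0,0.0191],[0.04,0.004,0.01,0,0,0.0382],[0.051,0.0045,0.03,0,0,0.0573],[0.051,0.0045,0.042,0,0,0.0573],[0.051,0.0045,0.042,0,0,0.0573]]

```text
clock: 4.1
tcp_pos: [0.5467, 0.18, 0.3731]
orientation: [-2.121, -2.315, 0.005]
contact_force: [-0.3, -0.6, -2.9]
grip_width: 0.0328
gripper_force: 60.3
```

>>> send_path:
  segments:
    - [[0,0,0,0,0,0],[0,0,0,0,0,0]]

```text
clock: 4.3
tcp_pos: [0.5487, 0.1786, 0.3759]
orientation: [2.128, 2.31, 0.002]
contact_force: [0.9, -0.5, -2.7]
grip_width: 0.0331
gripper_force: 60.3
```

Run:
```python
from h import *
o=sensors.get_obs();print(tool(o,[.5479,.178,.375]),Ro.from_rotvec(o["orientation"]).as_matrix().round(4))
```

```text
[-0.0005721  -0.00080372  0.00092733] [[-8.200e-02  9.966e-01  1.600e-03]
 [ 9.966e-01  8.200e-02  5.000e-04]
 [ 4.000e-04  1.600e-03 -1.000e+00]]
```

>>> send_path:
  segments:
    - [[-0.0006,-0.0008,0.01,0,0,0],[-0.0006,-0.0008,0.018,0,0,0],[-0.0006,-0.0008,0.024,0,0,0],[-0.0006,-0.0008,0.027,0,0,0],[-0.0006,-0.0008,0.027,0,0,0]]

```text
clock: 4.8
tcp_pos: [0.547, 0.1783, 0.3472]
orientation: [-2.129, -2.31, 0.002]
contact_force: [0.1, -0.8, -3.6]
grip_width: 0.0331
gripper_force: 60.4
```

>>> send_path:
  segments:
    - [[0,0,0.008,0,0,0],[0,0,0.015,0,0,0],[0,0,0.02,0,0,0],[0,0,0.023,0,0,0],[0,0,0.023,0,0,0]]

```text
clock: 5.3
tcp_pos: [0.547, 0.1783, 0.3242]
orientation: [-2.129, -2.31, 0.002]
contact_force: [0.1, -2.8, -4.7]
grip_width: 0.0331
gripper_force: 60.3
```

>>> send_path:
  segments:
    - [[0,0,0.002,0,0,0],[0,0,0.002,0,0,0]]

```text
clock: 5.5
tcp_pos: [0.5473, 0.1783, 0.3228]
orientation: [2.129, 2.31, -0.0]
contact_force: [0.7, -3.7, -4.3]
grip_width: 0.0337
gripper_force: 60.3
```

>>> send_path:
  segments:
    - [[0,0,0.001,0,0,0],[0,0,0.002,0,0,0],[0,0,0.003,0,0,0],[0,0,0.003,0,0,0]]

```text
clock: 5.9
tcp_pos: [0.5474, 0.1783, 0.3223]
orientation: [-2.129, -2.31, -0.002]
contact_force: [-6.5, -6.4, 14.7]
grip_width: 0.0328
gripper_force: 62.7
```

>>> send_path:
  segments:
    - [[0,0,-0.003,0,0,0],[0,0,-0.003,0,0,0],[0,0,-0.003,0,0,0],[0,0,-0.003,0,0,0]]
  finger_gap: 0.085

```text
clock: 6.3
tcp_pos: [0.5472, 0.1792, 0.3228]
orientation: [-2.128, -2.311, -0.0]
contact_force: [1.2, 0.2, 1.0]
grip_width: 0.0848
gripper_force: 0.0
```

>>> send_path:
  segments:
    - [[0,0,-0.04,0,0,0],[0,0,-0.08,0,0,0],[-0.02,0,-0.12,0,0,0],[-0.04,0,-0.14,0,0,0],[-0.04,0,-0.14,0,0,0]]

```text
clock: 6.8
tcp_pos: [0.5521, 0.1356, 0.4667]
orientation: [2.132, 2.303, 0.009]
contact_force: [-0.2, -0.7, -0.4]
grip_width: 0.0853
gripper_force: 0.0
```

>>> send_path:
  segments:
    - [[0,0,0,0,0,0]]

```text
clock: 6.9
tcp_pos: [0.5504, 0.139, 0.4626]
orientation: [-2.129, -2.31, -0.001]
contact_force: [0.5, 0.2, -0.2]
grip_width: 0.0849
gripper_force: 0.0
```

Run:
```python
from h import *
o=sensors.get_obs();c=vision.camera_info("wrist");p,d=vision.grab_frame("wrist");cv2.imwrite("pics/w3.png",p);np.savez("pics/w3.npz",d=d,p=p,tcp=o["tcp_pos"],ori=o["orientation"],**c)
cv2.imwrite("pics/w3b.png",cv2.resize(np.clip(p*1.6,0,255).astype(np.uint8),None,fx=1.42,fy=1.42,interpolation=cv2.INTER_CUBIC))
```

```text
(no output)
```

View pics/w3b.png

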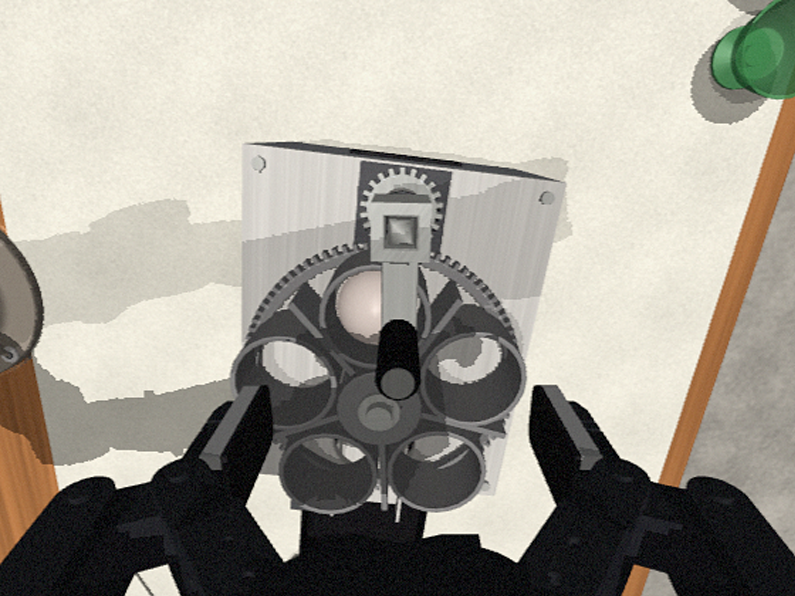

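The crank sits down on the shaft, with the shaft end visible in the hole at (400,232). In this 1.42x picture the knob top is at (397,383), the axle at (378,412), and the loaded pocket rim is centred at about (375,309).

Run:
```python
from h import *
from scipy.optimize import least_squares
Z=np.load("pics/w3.npz");c={k:Z[k] for k in("camera_matrix","R","t")}
P=lambda u,v,z:ray(c,u/1.42,v/1.42,z)
k=P(397,383,.313);hub=P(400.5,232,.277);ax=P(378,412,.243)
print("knob",k,"hub",hub,np.linalg.norm((k-hub)[:2]),"axle",ax,"crank yaw",np.degrees(np.arctan2(*(k-hub)[1::-1])))
obs=np.array([P(u,v,.231)[:2] for u,v in[(375.5,309),(284.5,377),(329,468),(435,468),(475,378)]])
print(obs.round(4))
th=lambda p:p[2]+np.arange(5)*2*np.pi/5
f=lambda p:(p[:2]+.075*np.c_[np.cos(th(p)),np.sin(th(p))]-obs).ravel()
g=least_squares(f,[.545,.03,1.57]);print(g.x,np.degrees(g.x[2]),g.fun.round(4))
s1=P(259,163,.172);s2=P(547,198,.172);b=np.arctan2(*(s1-s2)[1::-1])-np.pi/2;print("screws",s1,s2,"disp yaw",np.degrees(b))
e=hub[:2]-g.x[:2];print("axis->shaft",np.linalg.norm(e),np.degrees(np.arctan2(e[1],e[0])))
o=sensors.get_obs();print(o["tcp_pos"],tool(o,[k[0],k[1],.282+.054]),tool(o,[hub[0],hub[1],.336]))
```

```text
knob [0.55225751 0.09789344 0.313     ] hub [0.54811188 0.17340614 0.277     ] 0.07562641910064194 axle [0.54306987 0.03248103 0.243     ] crank yaw -86.85762476566836
[[ 0.5358  0.1084]
 [ 0.4719  0.0491]
 [ 0.5073 -0.0305]
 [ 0.592  -0.0238]
 [ 0.613   0.0595]]
[0.54401174 0.03253086 1.65744973] 94.96487423962265 [ 0.0017 -0.0011 -0.001   0.0004 -0.002  -0.0012  0.0012 -0.0003  0.
  0.0022]
screws [0.43890927 0.19672306 0.172     ] [0.66132376 0.18847061 0.172     ] disp yaw 87.87507664934016
axis->shaft 0.1409349421617177 88.33289283438478
[0.54995324 0.13972912 0.46165867] [-0.04190978 -0.0009423   0.12565157] [0.03368692 0.00117754 0.12566399]
```

>>> send_path:
  segments:
    - [[-0.042,-0.001,0.03,0,0,0],[-0.042,-0.001,0.07,0,0,0],[-0.042,-0.001,0.105,0,0,0],[-0.042,-0.001,0.1255,0,0,0],[-0.042,-0.001,0.1255,0,0,0]]

```text
clock: 7.45
tcp_pos: [0.5504, 0.0979, 0.3327]
orientation: [-2.123, -2.309, 0.012]
contact_force: [0.1, 1.1, -0.4]
grip_width: 0.0852
gripper_force: 0.0
```

>>> send_path:
  segments:
    - [[0,0,0,0,0,0],[0,0,0,0,0,0],[0,0,0,0,0,0],[0,0,0,0,0,0],[0,0,0,0,0,0]]
  finger_gap: 0.015
  force: 40

```text
clock: 7.95
tcp_pos: [0.5533, 0.0969, 0.3382]
orientation: [2.128, 2.31, 0.002]
contact_force: [0.4, -0.0, 2.6]
grip_width: 0.0253
gripper_force: 39.1
```

Run:
```python
from h import *
o=sensors.get_obs();print(o["tcp_pos"],o["contact_force"]);c=tool(o,[.5478,.1733,.336])[:2];print(c,np.linalg.norm(c))
n=c/np.linalg.norm(c)*.075
print(tool(o,[*(o["tcp_pos"][:2]),.336]))
for q in range(4):
  S=lambda a:c-Ro.from_euler('z',a,degrees=True).as_matrix()[:2,:2]@n
  print(q,[(S(90*q+18*i)-(S(90*q))).round(4).tolist() for i in range(1,6)])
```

```text
[0.5532637  0.09688784 0.33820945] [ 0.38360039 -0.04803016  2.593529  ]
[0.0766019  0.00080691] 0.07660614501152886
[-1.06245853e-06 -3.24039175e-06  2.20944447e-03]
0 [[0.0039, -0.0231], [0.0148, -0.0439], [0.0316, -0.0603], [0.0526, -0.0708], [0.0758, -0.0742]]
1 [[0.0231, 0.0039], [0.0439, 0.0148], [0.0603, 0.0316], [0.0708, 0.0526], [0.0742, 0.0758]]
2 [[-0.0039, 0.0231], [-0.0148, 0.0439], [-0.0316, 0.0603], [-0.0526, 0.0708], [-0.0758, 0.0742]]
3 [[-0.0231, -0.0039], [-0.0439, -0.0148], [-0.0603, -0.0316], [-0.0708, -0.0526], [-0.0742, -0.0758]]
```

>>> send_path:
  segments:
    - [[0.0039,-0.0231,0,0,0,0],[0.0148,-0.0439,0,0,0,0],[0.0316,-0.0603,0,0,0,0],[0.0526,-0.0708,0,0,0,0],[0.0758,-0.0742,0,0,0,0]]

```text
clock: 8.45
tcp_pos: [0.4727, 0.1666, 0.3386]
orientation: [2.129, 2.309, 0.005]
contact_force: [7.3, -0.8, 0.8]
grip_width: 0.0252
gripper_force: 39.8
```

Run:
```python
from h import *
o=sensors.get_obs();k=o["tcp_pos"][:2]-[.5478,.1733];print(np.linalg.norm(k),np.degrees(np.arctan2(k[1],k[0])),o["contact_force"],np.abs(o["qvel"]).max())
```

```text
0.075393871600688 -174.8862679145093 [ 7.25117261 -0.83202802  0.77190356] 0.469807079222712
```

>>> send_path:
  segments:
    - [[0.0231,0.0039,0,0,0,0],[0.0439,0.0148,0,0,0,0],[0.0603,0.0316,0,0,0,0],[0.0708,0.0526,0,0,0,0],[0.0742,0.0758,0,0,0,0]]

```text
clock: 8.95
tcp_pos: [0.5435, 0.2466, 0.3384]
orientation: [2.126, 2.31, 0.001]
contact_force: [-0.1, -6.5, 4.6]
grip_width: 0.025
gripper_force: 40.3
```

>>> send_path:
  segments:
    - [[-0.0039,0.0231,0,0,0,0],[-0.0148,0.0439,0,0,0,0],[-0.0316,0.0603,0,0,0,0],[-0.0526,0.0708,0,0,0,0],[-0.0758,0.0742,0,0,0,0]]

```text
clock: 9.45
tcp_pos: [0.6235, 0.1768, 0.3384]
orientation: [2.128, 2.311, 0.002]
contact_force: [-4.6, 0.1, 4.7]
grip_width: 0.0252
gripper_force: 40.8
```

Run:
```python
from h import *
o=sensors.get_obs();k=o["tcp_pos"][:2]-[.5478,.1733];print(np.linalg.norm(k),np.degrees(np.arctan2(k[1],k[0])),o["contact_force"],np.abs(o["qvel"]).max())
```

```text
0.07582282564499122 2.6798391365393583 [-4.56755059  0.12495739  4.73733572] 0.37427106168135865
```

>>> send_path:
  segments:
    - [[-0.0231,-0.0039,0,0,0,0],[-0.0439,-0.0148,0,0,0,0],[-0.0603,-0.0316,0,0,0,0],[-0.0708,-0.0526,0,0,0,0],[-0.0742,-0.0758,0,0,0,0]]

```text
clock: 9.95
tcp_pos: [0.553, 0.0955, 0.3382]
orientation: [2.13, 2.307, 0.003]
contact_force: [-0.0, 4.9, 0.8]
grip_width: 0.0248
gripper_force: 40.2
```

>>> send_path:
  segments:
    - [[0.0039,-0.0231,0,0,0,0],[0.0148,-0.0439,0,0,0,0],[0.0316,-0.0603,0,0,0,0],[0.0526,-0.0708,0,0,0,0],[0.0758,-0.0742,0,0,0,0]]

```text
clock: 10.45
tcp_pos: [0.4729, 0.1667, 0.3387]
orientation: [2.128, 2.309, 0.006]
contact_force: [7.5, 0.1, -1.0]
grip_width: 0.0247
gripper_force: 40.2
```

>>> send_path:
  segments:
    - [[0.0231,0.0039,0,0,0,0],[0.0439,0.0148,0,0,0,0],[0.0603,0.0316,0,0,0,0],[0.0708,0.0526,0,0,0,0],[0.0742,0.0758,0,0,0,0]]

```text
clock: 10.95
tcp_pos: [0.5434, 0.2465, 0.3383]
orientation: [2.126, 2.31, 0.0]
contact_force: [0.9, -7.3, 3.8]
grip_width: 0.0252
gripper_force: 40.7
```

Run:
```python
from h import *
o=sensors.get_obs();k=o["tcp_pos"][:2]-[.5478,.1733];print(np.linalg.norm(k),np.degrees(np.arctan2(k[1],k[0])),o["contact_force"],np.abs(o["qvel"]).max())
```

```text
0.07335174504537872 93.4032893940284 [ 0.8891751 -7.3282844  3.8413657] 0.5264176547935074
```

>>> send_path:
  segments:
    - [[-0.0039,0.0231,0,0,0,0],[-0.0148,0.0439,0,0,0,0],[-0.0316,0.0603,0,0,0,0],[-0.0526,0.0708,0,0,0,0],[-0.0758,0.0742,0,0,0,0]]

```text
clock: 11.45
tcp_pos: [0.6235, 0.1768, 0.3384]
orientation: [2.128, 2.311, 0.002]
contact_force: [-5.7, 0.4, 4.2]
grip_width: 0.0251
gripper_force: 41.1
```

>>> send_path:
  segments:
    - [[-0.0117,-0.0012,0,0,0,0],[-0.0231,-0.0039,0,0,0,0],[-0.0338,-0.0086,0,0,0,0],[-0.0439,-0.0148,0,0,0,0],[-0.0603,-0.0316,0,0,0,0]]

```text
clock: 11.95
tcp_pos: [0.5972, 0.1141, 0.3383]
orientation: [2.125, 2.309, 0.005]
contact_force: [0.5, 0.4, 2.8]
grip_width: 0.0249
gripper_force: 40.8
```

>>> send_path:
  segments:
    - [[0,0,0,0,0,0],[0,0,0,0,0,0]]

```text
clock: 12.15
tcp_pos: [0.5957, 0.1129, 0.3382]
orientation: [2.129, 2.308, 0.001]
contact_force: [2.2, -3.8, 4.0]
grip_width: 0.0249
gripper_force: 41.0
```

Run:
```python
from h import *
o=sensors.get_obs();k=o["tcp_pos"][:2]-[.5478,.1733];print(np.linalg.norm(k),np.degrees(np.arctan2(k[1],k[0])),o["contact_force"],np.abs(o["qvel"]).max())
p,d=vision.grab_frame("top");cv2.imwrite("pics/top1.png",p)
q,d=vision.grab_frame("side");cv2.imwrite("pics/side1.png",q)
f=lambda a,s:cv2.resize(np.clip(a*1.4,0,255).astype(np.uint8),None,fx=s,fy=s,interpolation=cv2.INTER_CUBIC)
a=f(p[130:245,200:345],3);b=f(q[110:250,235:370],3)
im=np.zeros((max(a.shape[0],b.shape[0]),a.shape[1]+b.shape[1],3),np.uint8);im[:a.shape[0],:a.shape[1]]=a;im[:b.shape[0],a.shape[1]:]=b;cv2.imwrite("pics/v1.png",im[:600,:860]);print(im.shape)
im=cv2.resize(im,(800,int(im.shape[0]*800/im.shape[1])));cv2.imwrite("pics/v1.png",im)
```

```text
0.0770655463092335 -51.548463313408746 [ 2.19674311 -3.81179881  4.04563313] 0.014053401242669997
(420, 840, 3)
```

View pics/v1.png

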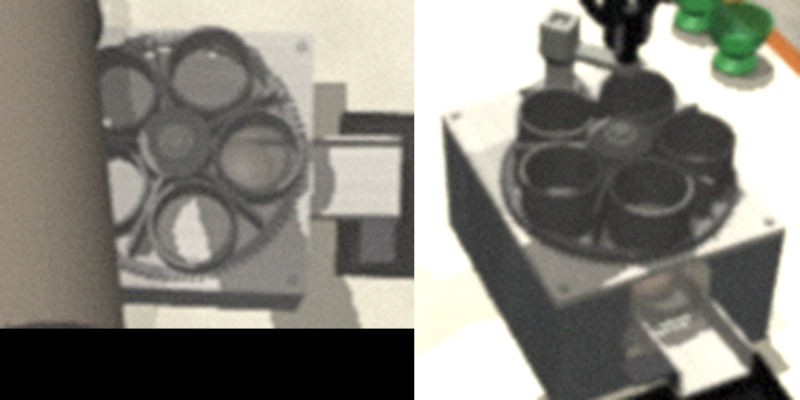

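The capsule has dropped: the pocket over the hole, at left-panel (259,156), is dark with a faint ball below, and the side panel shows it in the chute at (655,285). I'm measuring how far the pocket is off the hole.

Run:
```python
from h import *
from scipy.optimize import least_squares
c=vision.camera_info("top");s=20/7
P=lambda u,v,z:ray(c,200+u/s,130+v/s,z)[:2]
obs=np.array([P(u,v,.231) for u,v in[(259.5,156),(211,72),(193.5,228)]])
k=np.array([0,1,-1])
f=lambda p:(p[:2]+.075*np.c_[np.cos(p[2]+k*2*np.pi/5),np.sin(p[2]+k*2*np.pi/5)]-obs).ravel()
g=least_squares(f,[.54,.025,-1.57]);print(g.x,np.degrees(g.x[2]),g.fun.round(4),"axle",P(175,138,.243))
s1,s2=P(302,47,.172),P(292,280,.172);print(s1,s2,"yaw",np.degrees(np.arctan2(*(s1-s2)[::-1])))
```

```text
[ 0.53551982  0.02215928 -1.67065252] -95.721338539831 [ 0.0004 -0.0003 -0.0006  0.      0.0002  0.0003] axle [0.5407084  0.02306133]
[ 0.64701083 -0.0937305 ] [ 0.42367101 -0.08446488] yaw -2.3756469757779395
```

>>> send_path:
  segments:
    - [[-0.003,-0.0055,0,0,0,0],[-0.0058,-0.011,0,0,0,0],[-0.0084,-0.0165,0,0,0,0],[-0.0084,-0.0165,0,0,0,0],[-0.0084,-0.0165,0,0,0,0]]

```text
clock: 12.75
tcp_pos: [0.5803, 0.1032, 0.3381]
orientation: [2.128, 2.308, 0.0]
contact_force: [2.6, -5.2, 5.8]
grip_width: 0.0247
gripper_force: 41.0
```

Run:
```python
from h import *
o=sensors.get_obs();k=o["tcp_pos"][:2]-[.5478,.1733];print(np.linalg.norm(k),np.degrees(np.arctan2(k[1],k[0])),o["contact_force"])
```

```text
0.07721754851474213 -65.13460046389262 [ 2.61152935 -5.21044828  5.7560394 ]
```

>>> send_path:
  segments:
    - [[0,0,0,0,0,0],[0,0,0,0,0,0],[0,0,0,0,0,0],[0,0,0,0,0,0]]
  finger_gap: 0.085

```text
clock: 13.15
tcp_pos: [0.5797, 0.1051, 0.3369]
orientation: [-2.127, -2.311, 0.001]
contact_force: [0.6, -1.4, -0.5]
grip_width: 0.0811
gripper_force: 0.0
```

>>> send_path:
  segments:
    - [[0,0,-0.02,0,0,0],[0,0,-0.05,0,0,0],[0,0,-0.09,0,0,0],[-0.03,-0.013,-0.1,0,0,0],[-0.075,-0.032,-0.1,0,0,0]]

```text
clock: 13.65
tcp_pos: [0.5553, 0.0298, 0.4392]
orientation: [2.12, 2.316, 0.006]
contact_force: [0.1, -1.2, -0.3]
grip_width: 0.0851
gripper_force: 0.0
```

>>> send_path:
  segments:
    - [[-0.045,-0.019,0,0,0,0],[-0.09,-0.038,0.02,0,0,0],[-0.13,-0.055,0.04,0,0,0],[-0.16,-0.068,0.04,0,0,0],[-0.16,-0.068,0.04,0,0,0]]
  finger_gap: 0
  force: 20

```text
clock: 14.15
tcp_pos: [0.4971, -0.143, 0.3971]
orientation: [-2.138, -2.301, 0.003]
contact_force: [-0.1, -0.1, 0.5]
grip_width: 0.0117
gripper_force: 0.0
```

>>> send_path:
  segments:
    - [[0,0,0,0,0,0],[0,0,0,0,0,0]]

```text
clock: 14.35
tcp_pos: [0.5003, -0.1363, 0.3974]
orientation: [-2.126, -2.313, -0.001]
contact_force: [1.2, 1.0, -0.1]
grip_width: 0.0001
gripper_force: 0.0
```

Run:
```python
from h import *
o=sensors.get_obs();c=vision.camera_info("wrist");p,d=vision.grab_frame("wrist");cv2.imwrite("pics/w4.png",p);np.savez("pics/w4.npz",d=d,p=p,tcp=o["tcp_pos"],ori=o["orientation"],**c)
cv2.imwrite("pics/w4b.png",cv2.resize(np.clip(p*1.6,0,255).astype(np.uint8),None,fx=1.42,fy=1.42,interpolation=cv2.INTER_CUBIC))
```

```text
(no output)
```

View pics/w4b.png

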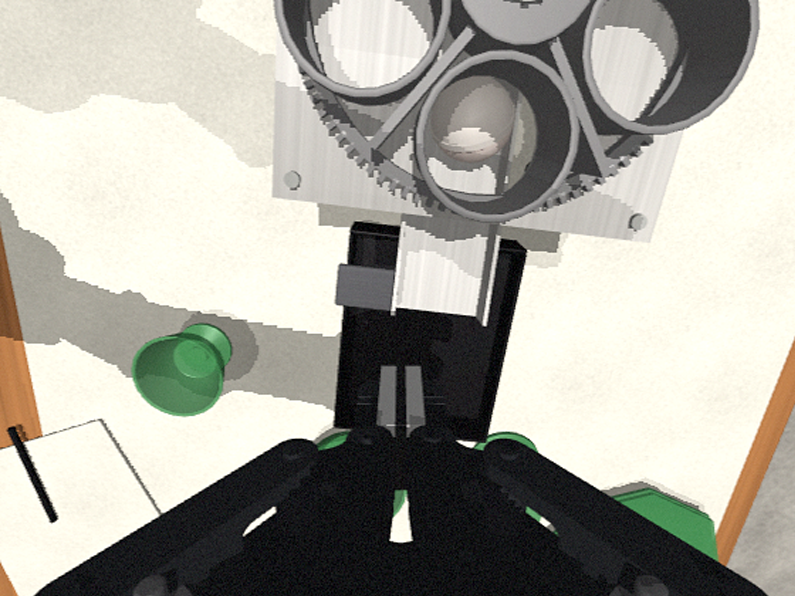

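The capsule lies in the chute under the pocket at (480,120). In this 1.42x picture the tab spans (340..394, 264..310) with its centre at (367,287), and the emptied pocket's rim is centred at about (498,136).

Run:
```python
from h import *
Z=np.load("pics/w4.npz");c={k:Z[k] for k in("camera_matrix","R","t")};d=Z["d"]
P=lambda u,v,z:ray(c,u/1.42,v/1.42,z)
tab=P(367,287,.122);pk=P(498,136,.231)
q=[P(*a,.122)[:2] for a in[(343,264),(394,267),(394,310),(337,304)]];print([np.linalg.norm(q[i]-q[(i+1)%4]).round(4) for i in range(4)])
s1,s2=P(293,180,.172),P(638,222,.172);m=(s1+s2)/2;y=np.arctan2(*(s2-s1)[1::-1]);print("screws",s1,s2,"yaw",np.degrees(y)+90)
w=[(u,v) for u,v in[(362,15),(498,136),(669,38)]];print([P(u,v,.231)[:2].round(4) for u,v in w])
e=np.array([np.cos(y+np.pi/2),np.sin(y+np.pi/2)]);n=np.array([-e[1],e[0]])
for A in([.543,.0274],[.544,.0325]):print("pocket rel disp",(pk[:2]-A)@e,(pk[:2]-A)@n,"tab",(tab[:2]-A)@e,(tab[:2]-A)@n)
print("mid screws lateral of pocket",(pk-m)[:2]@n,"tab",(tab-m)[:2]@n,tab)
v,u=int(287/1.42),int(367/1.42);X=np.linalg.solve(c["camera_matrix"],[u,v,1])*d[v,u];print("tab depth",c["R"].T@(X-c["t"]))
o=sensors.get_obs();print(o["tcp_pos"],tool(o,[*tab[:2],.122+.073]))
```

```text
[np.float64(0.0398), np.float64(0.036), np.float64(0.0461), np.float64(0.0338)]
screws [ 0.42875271 -0.08253214  0.172     ] [ 0.65138874 -0.09049319  0.172     ] yaw 87.95208166106623
[array([ 0.4721, -0.0013]), array([ 0.541 , -0.0471]), array([0.6125, 0.0013])]
pocket rel disp -0.07455313169020449 -0.0006590441750152209 tab -0.19539269116096014 0.05917794395479098
pocket rel disp -0.07968560957649089 0.00015806704555456516 tab -0.20052516904724654 0.05999505517536077
mid screws lateral of pocket 0.00048425619249327855 tab 0.06032124432229948 [ 0.47687744 -0.16575315  0.122     ]
tab depth [ 0.47624511 -0.16646596  0.11957011]
[ 0.50035521 -0.13610123  0.39742944] [-0.02763072 -0.02594872  0.20241375]
```

Units first: turns go in shares of 2 pi rad. So -0.75 rad / 6.2832 = -0.1194.

>>> send_path:
  segments:
    - [[-0.006,-0.005,0,0,0,-0.0239],[-0.012,-0.01,0,0,0,-0.0477],[-0.018,-0.015,0,0,0,-0.0716],[-0.024,-0.02,0,0,0,-0.0955],[-0.027,-0.026,0,0,0,-0.1194]]

```text
clock: 14.9
tcp_pos: [0.4765, -0.1659, 0.3974]
orientation: [1.122, 2.934, -0.0]
contact_force: [-0.4, -0.3, 0.2]
grip_width: -0.0002
gripper_force: 0.0
```

>>> send_path:
  segments:
    - [[0,0,0,0,0,-0.0239],[0,0,0,0,0,-0.0477],[0,0,0.03,0,0,-0.0716],[0,0,0.07,0,0,-0.0955],[0,0,0.1,0,0,-0.1194]]

```text
clock: 15.4
tcp_pos: [0.4762, -0.1651, 0.2957]
orientation: [0.032, -3.141, -0.001]
contact_force: [-1.0, 0.5, 0.2]
grip_width: 0.0004
gripper_force: 0.0
```

>>> send_path:
  segments:
    - [[0,0,0,0,0,0],[0,0,0,0,0,0]]

```text
clock: 15.6
tcp_pos: [0.4766, -0.1661, 0.2979]
orientation: [0.013, -3.141, 0.0]
contact_force: [0.0, 0.2, 0.6]
grip_width: -0.0003
gripper_force: 0.0
```

Run:
```python
from h import *
o=sensors.get_obs();print(o["joints"].round(2),tool(o,[.4768,-.167,.195]));print(Ro.from_rotvec(o["orientation"]).as_matrix().round(3))
```

```text
[-0.16  0.21  0.44  1.99 -0.11  0.97  1.9 ] [-0.00022111 -0.00084353  0.10291765]
[[-1.    -0.008 -0.   ]
 [-0.008  1.    -0.   ]
 [ 0.    -0.    -1.   ]]
```

>>> send_path:
  segments:
    - [[0,0,0.03,0,0,0],[0,0,0.06,0,0,0],[0,-0.001,0.085,0,0,0],[0,-0.001,0.095,0,0,0],[0,-0.001,0.1,0,0,0]]

```text
clock: 16.1
tcp_pos: [0.477, -0.1677, 0.1981]
orientation: [-0.016, 3.14, -0.0]
contact_force: [0.2, -0.2, 0.7]
grip_width: -0.0002
gripper_force: 0.0
```

>>> send_path:
  segments:
    - [[0,-0.001,0.008,0,0,0],[0,-0.003,0.015,0,0,0],[0,-0.006,0.021,0,0,0],[0,-0.008,0.027,0,0,0],[0,-0.009,0.032,0,0,0]]

```text
clock: 16.6
tcp_pos: [0.4774, -0.1773, 0.1658]
orientation: [-0.017, 3.139, -0.001]
contact_force: [-0.1, 1.7, 24.3]
grip_width: -0.0003
gripper_force: 11.7
```

>>> send_path:
  segments:
    - [[0,0,0,0,0,0],[0,0,0,0,0,0],[0,0,0,0,0,0],[0,0,0,0,0,0],[0,0,0,0,0,0]]

```text
clock: 17.1
tcp_pos: [0.4774, -0.1772, 0.1665]
orientation: [-0.017, 3.138, -0.0]
contact_force: [-0.3, -0.2, 13.0]
grip_width: 0.0
gripper_force: 6.4
```

>>> send_path:
  segments:
    - [[0,0,0,0,0,0],[0,0,0,0,0,0],[0,0,0,0,0,0],[0,0,0,0,0,0],[0,0,0,0,0,0]]

```text
clock: 17.6
tcp_pos: [0.4773, -0.1772, 0.1665]
orientation: [-0.017, 3.139, -0.0]
contact_force: [0.2, -0.4, 13.7]
grip_width: -0.0001
gripper_force: 6.4
```

>>> send_path:
  segments:
    - [[0,0,0,0,0,0],[0,0,-0.01,0,0,0],[0,0,-0.02,0,0,0],[0,0,-0.03,0,0,0],[0,0,-0.05,0,0,0]]

```text
clock: 18.1
tcp_pos: [0.4747, -0.1764, 0.2149]
orientation: [0.018, -3.138, -0.001]
contact_force: [0.6, 0.9, 0.7]
grip_width: 0.0
gripper_force: 0.0
```

>>> send_path:
  segments:
    - [[0,0,-0.05,0,0,0],[0,0,-0.1,0,0,0],[0,0,-0.15,0,0,0],[0.03,0,-0.2,0,0,0],[0.03,0,-0.2,0,0,0]]

```text
clock: 18.6
tcp_pos: [0.4451, -0.1788, 0.4205]
orientation: [-0.014, 3.135, -0.001]
contact_force: [-0.4, -0.7, -1.0]
grip_width: -0.0001
gripper_force: 0.0
```

>>> send_path:
  segments:
    - [[0,0.04,0,0,0,0],[0,0.08,0,0,0,0],[0,0.12,0,0,0,0],[0,0.16,0,0,0,0],[0,0.2,0,0,0,0]]

```text
clock: 19.1
tcp_pos: [0.4428, 0.0241, 0.4147]
orientation: [0.017, -3.14, 0.001]
contact_force: [0.8, 0.3, -1.2]
grip_width: 0.0
gripper_force: 0.0
```

>>> send_path:
  segments:
    - [[0,0.04,0,0,0,0],[0,0.08,0,0,0,0],[0,0.12,0,0,0,0],[0,0.16,0,0,0,0],[0,0.2,0,0,0,0]]

```text
clock: 19.6
tcp_pos: [0.4408, 0.2239, 0.4145]
orientation: [0.017, -3.14, 0.002]
contact_force: [0.6, 0.5, 0.4]
grip_width: -0.0001
gripper_force: 0.0
```

Run:
```python
from h import *
p,d=vision.grab_frame("top");q,d=vision.grab_frame("side")
f=lambda a,s:cv2.resize(np.clip(a*1.4,0,255).astype(np.uint8),None,fx=s,fy=s,interpolation=cv2.INTER_CUBIC)
a=f(p[120:250,180:450],1.5);b=f(q[100:370,230:460],1.7)
im=np.zeros((max(a.shape[0],b.shape[0]),a.shape[1]+b.shape[1],3),np.uint8);im[:a.shape[0],:a.shape[1]]=a;im[:b.shape[0],a.shape[1]:]=b;print(im.shape);cv2.imwrite("pics/v2.png",im)
```

```text
(459, 796, 3)
```

View pics/v2.png

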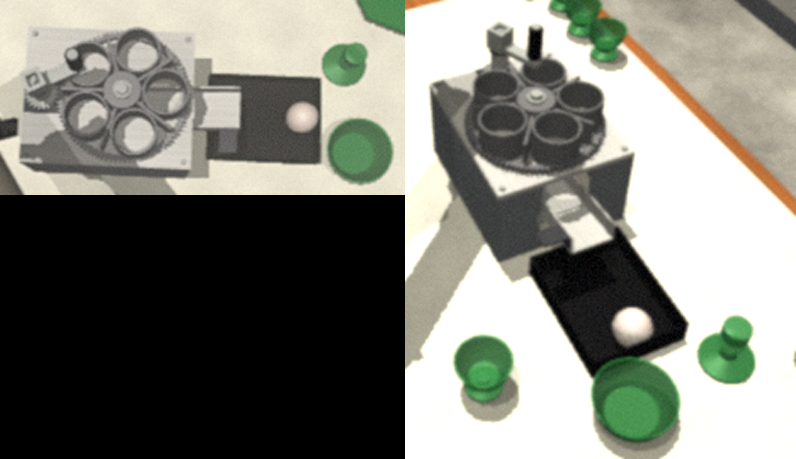

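The capsule rests in the tray at right-panel (632,325). The crank is on its shaft, the emptied pocket stands at the chute side and the glassware is untouched. I'll check the crank's height once, then hand in.

>>> send_path:
  segments:
    - [[0,0,0,0,0,0],[0,0,0,0,0,0],[0,0,0,0,0,0]]

```text
clock: 20.0
tcp_pos: [0.4418, 0.2212, 0.4152]
orientation: [0.014, -3.141, 0.001]
contact_force: [-0.5, -0.6, 0.6]
grip_width: -0.0003
gripper_force: 0.0
```

Run:
```python
from h import *
p,d=vision.grab_frame("top");c=vision.camera_info("top")
z=[(c["R"].T@(np.linalg.solve(c["camera_matrix"],[u,v,1])*d[v,u]-c["t"]))[2] for u in range(196,212) for v in range(165,182)]
z=np.array(z);print(np.sort(z)[-40::4].round(4))
if .27<np.percentile(z,95)<.285: print(order.hand_in())
```

```text
[0.2776 0.2778 0.278  0.2781 0.2785 0.2787 0.2788 0.2792 0.2798 0.2811]
the job is handed in; nothing more can be done
None
```

The job was handed in at about 20 s of robot time: the capsule fell through and is in the tray, the emptied pocket is over the drop hole to within about 1 mm sideways, the crank is fully down on its shaft, and the pictures show the glassware undisturbed; the hand-in gave no verdict.

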